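Clamp a profile offcut with a knurled thumbscrew

ROBOT

A 6-joint arm with a two-finger parallel gripper is mounted at the origin on a cart in front of the work surface, level with it; the furniture and walls round the work are solid. World frame = base frame: x ahead of the robot, y to its left, z up, the work surface at z = 0. Lengths are in mm, angles in rad, forces in N, time in s.
With the tool pointing down it reaches from about 350 to 875 mm from the base axis. Payload 15.5 kg.
Tool frame: the origin (TCP) lies midway between the tips of the shut fingers; the grasp point (between the pads) lies 19 mm behind it (env.tcp_to_grasp is the distance from the TCP to the grasp point, in mm); z points along the fingers, y is the line along which they close (so a half turn about z gives the same grasp; the last joint's range is limited). The gripper opens to 85 mm and grips with 20 to 120 N. Pads are 22 mm wide; open, the fingers measure 114 mm over their backs; the gripper's body (76 mm by 85 mm) begins 54 mm behind the grasp point. The pads swing forward as they close: fully open they stand 13 mm farther back than shut.
Start: joints at [-1.44, 0.494, 1.345, -0, 1.302, -0.096], TCP at [140.539, -608.995, 202.177] pointing down, gripper open.
Joint ranges: [-2.91, 2.91], [-0.82, 2.16], [0.22, 2.67], [-1.22, 4.37], [0.12, 2.79], [-3.08, 3.08]. Speed limits (rad/s): [1.89, 1.89, 2.57, 3.01, 3.01, 3.01].

INTERFACE

Orientations are given as [roll, pitch, yaw] about the fixed x, y, z axes, in that order (R = Rz(yaw) Ry(pitch) Rx(roll)).
In Python, from rig import get_obs, imaging, workorder, env gives the robot as it stands. The module is installed in compiled form; this text tells all that it offers.
- The arm moves only by the tool apply_moves, never from a script. Its argument "commands" is a list of rows, each an object with "travel": the shift along the world's x, y, z in m, a list of three; "twist": the turn, a rotation vector about the world's x, y, z in degrees, a list of three; "gripper": the finger opening in m, from 0 to 0.0854. A call has exactly 10 rows; each row shifts and turns the commanded pose from where the row before left it; what a row does not reach is not made up. A row lasts 1/8 s, in which the tool goes at most 62.5 mm and 10.7 degrees, less where a joint would pass 70% of its speed; a pose out of reach is approached as far as the arm can. A call is refused whole if a number of a shift passes 0.0625 or a number of a turn 10.7, either way. A call with a gripper value outside its range is refused whole. The fingers move at their own pace and stop on an object; "grip_force" is the grip in N (left out, the last holds). Time passes only in rows, so rows that do not move let the fingers close, or fill a call up. It gives the time, the measured TCP pose, the force, the opening and the grip force at its end, in the units of the state.
- get_obs(): the state, without advancing time (a new reading comes with each control period).
- imaging.get_image(name): name is "scene" or "side" or "wrist"; returns a dict with "pixels" (480x640x3 uint8, red, green, blue), "range_z" (480x640 float32, mm along the optical axis (not along the pixel's ray), 0 where there is no reading), "intrinsics" (3x3 intrinsics, pixels), "R" (3x3) and "t" (3): a world point X has camera coordinates R X + t. Camera axes: x right, y down, z forward; pixel columns grow to the right and rows downward; lengths in mm; the calibration is good to about 2 mm. A picture is of the moment at which its call begins.
- workorder.finish_job(): hands the job in; it is judged then, once.
The state is a dict: "clock": time; "joint_pos": joint angles; "joint_velocities": joint speeds; "tau": joint torques, N m; "position": TCP position; "tcp_rot": TCP orientation; "ft_force": force on the tool from outside, world axes, zero at the start; "ft_torque": the same for the moment, N m; "opening": finger opening in mm; "grip_force": force on a finger pad.
Only numpy, scipy, OpenCV 4.12 (cv2) and the standard library are available. Lean on these libraries where they do the work, as an engineer would, in place of code of your own. Each camera call takes 0.05 s, during which the arm holds its last target. There are 200 camera calls.

TASK

Slide the aluminium profile offcut along the bench into the open end of the clamp fixture until its end rests gently against the end stop. Then turn the brass knurled thumbscrew clockwise until it seats on the profile: stop when the resistance has clearly risen and the profile is held firmly, do not overtighten it, and leave the other things on the bench alone.

Things in the scene. Friction and masses are not known exactly. Their poses are not given: they have to be found in the camera images.
- profile: loose silver aluminium T-slot profile offcut, 40 wide (x) x 247 long (y) x 40 high (z) mm, 0.4 kg, lying on the bench before the fixture's open end; origin at the centre of its underside; same at both ends
- clamp_fixture: dark steel clamp fixture fixed to the bench; origin on the bench under the screw axis, z up. Its throat runs along its y axis and opens toward +y: two cheeks 46 mm high, inner faces at x = -22 and +22 mm (throat 44 mm wide), y = -52 to +40 mm. With its end on the stop the profile's origin lies at x = 0, y = +78.5 mm, and the profile reaches to y = +202 mm
- throat_mouth (a point): open end of the throat, on the bench at x = 0, y = +64 mm of the fixture; here flared lead-in plates (36 mm high, about 70 mm apart at the mouth) end, narrowing to the 44 mm throat at y = +40 mm
- end_stop: aluminium stop plate with a thin rubber facing, fixed across the rear end of the throat, 80 mm wide, 38 mm high, stop face at y = -45 mm; its frame coincides with that of the clamp fixture (origin on the bench under the screw axis). Pushing against it with more than 40 N is too hard
- bridge_top (a point): top of the aluminium bridge on the screw axis; the bridge (84 mm along x, 32 mm along y) spans the throat above the profile and carries the thumbscrew; it is locked at a height that differs by up to 4 mm from job to job. Nothing on it but the thumbscrew stands higher than 74 mm over the bench
- thumbscrew: brass knurled thumbscrew, axis vertical; head 26 mm across, 20 mm high; origin at the middle of the head, about 100 mm over the bench at the start; below the head a bare 10 mm shank, at least 18 mm long at the start. Its frame turns with it (red dot on top at +x). It starts undone, the tip 2 to 6 mm above a loaded profile
- thumbscrew_top (a point): centre of the head's top. Clockwise from above (negative about world z) sinks the screw 1.6 mm per rad; it turns at 0.1 N m of friction, either way. Once the tip seats, each further rad adds 0.2 to 0.4 N m. Judge the rise against free turning read the same way (moving or stopped): 0.1 to 0.2 N m more is tight (tip force 40 to 90 N), 0.3 more is too much (120 N); it may ease back a little when let go
- dropper_bottle: small white bottle with a red cap, 40 mm across, 116 high, bystander; origin under its centre
- carton: small carton 50 x 70 x 45 mm, bystander; origin under its centre
- marker_pen: marker pen 132 mm long, lying, bystander; origin under its centre
- screwdriver: red screwdriver 162 mm long, lying, bystander; origin under its centre

How it is judged (in metres and radians):
On the way, in this order (a step that is already met when the one before it is completed fails the run):
1. the profile lies in the throat with its end within 3 mm of the stop (y of profile in the frame of clamp_fixture below 0.0815 m and x of profile in the frame of clamp_fixture between -0.004 and 0.004 m), for 0.2 s.
2. the thumbscrew is seated: it presses on the profile with more than 25 N (contact force between thumbscrew and profile above 25 N), for 0.2 s.
At the end, for the whole second after the job is handed in: The profile lies flat in the throat with its end within 3 mm of the stop, and the thumbscrew presses on it with 25 to 120 N by itself, everything at rest (all of step 1 and angle between profile's own z axis and vertical below 0.06 rad and contact force between thumbscrew and profile between 25 and 120 N and linear speed of profile below 0.01 m/s); the robot touches nothing.
It fails at once if the thumbscrew is overtightened: it presses on the profile with more than 120 N (contact force between thumbscrew and profile above 120 N).
It fails at once if the profile is rammed against the stop with more than 40 N (contact force between end_stop and profile above 40 N).
It fails at once if a bystander is moved by more than 20 mm (distance of any of dropper_bottle, carton, screwdriver, marker_pen from where it was at the start of the episode above 0.02 m).
It also fails if it takes over 72 s, if anything falls off the work surface, if the arm or the gripper's body presses on something with over 40 N, if the wrist force passes 120 N, or if a joint passes its speed limit or range.

## Working session

There is one attempt and no reset: what is moved stays moved. The work goes in short steps, Python scripts to look and compute and a tool call to move; the robot and the scene stay as the last step left them, time stands still between calls to the robot, and variables do not carry over. Pictures are saved under pics/ and viewed, at most 10 in all, crops included, and the job is handed in when it is done.

Besides the shell and the picture viewer there is one more tool, called after ">>>" as a command line: name --argument value ..., lists and objects as JSON in quotes. apply_moves: Moves the arm, as the interface text tells. Its arguments: {"type":"object","properties":{"commands":{"type":"array","items":{"type":"object","properties":{"travel":{"type":"array","items":{"type":"number"}},"twist":{"type":"array","items":{"type":"number"}},"gripper":{"type":"number"}}}},"grip_force":{"type":"number"}},"required":["commands"]}

```bash
mkdir -p pics; cat > h.py <<'E'
import numpy as np, cv2
from rig import get_obs, imaging, workorder, env
def grab(n):
    d=imaging.get_image(n); return d
def cloud(d):
    K=np.array(d["intrinsics"]);z=d["range_z"].astype(float)
    v,u=np.mgrid[0:480,0:640]
    P=np.stack([(u-K[0,2])/K[0,0]*z,(v-K[1,2])/K[1,1]*z,z],-1)
    W=(P-np.array(d["t"]))@np.array(d["R"])
    W[z==0]=np.nan
    return W
def save(d,f): cv2.imwrite("pics/"+f,d["pixels"][:,:,::-1])
E
python3 - <<'E'
from h import *
for n in ["scene","side"]:
    d=grab(n); save(d,n+"0.png"); np.savez(n+"0.npz",W=cloud(d),p=d["pixels"]); print(n, -np.array(d["R"]).T@d["t"])
print(get_obs())
E
```

```text
scene [1042.32962769  701.97835132 1080.12280174]
side [507.90794133 741.4137345  864.64902305]
{'clock': 0.1, 'joint_pos': array([-1.43956592e+00,  4.94151533e-01,  1.34605700e+00,  5.70350588e-05,
        1.30252782e+00, -9.55022044e-02]), 'joint_velocities': array([-1.38663149e-03, -2.03316506e-03, -4.61154368e-04, -1.41689679e-03,
       -3.10589712e-04,  3.54762874e-05]), 'tau': array([-2.64072269e-04, -8.83584738e+01, -3.84565294e+01, -3.53314845e-04,
        5.13473162e-03,  9.91263647e-06]), 'position': array([ 140.47107031, -608.64144173,  201.64507723]), 'tcp_rot': array([-3.14045941e+00, -1.63786582e-04,  2.26717370e-01]), 'ft_force': array([-0.19024504,  0.25528818,  0.3041862 ]), 'ft_torque': array([-0.00342888, -0.0078774 , -0.02609569]), 'grip_force': 0.0, 'opening': 85.47641980753544}
```

View pics/scene0.png

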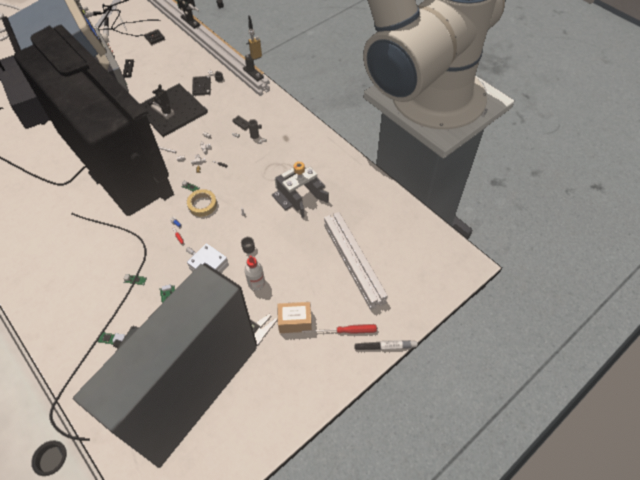

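View pics/side0.png

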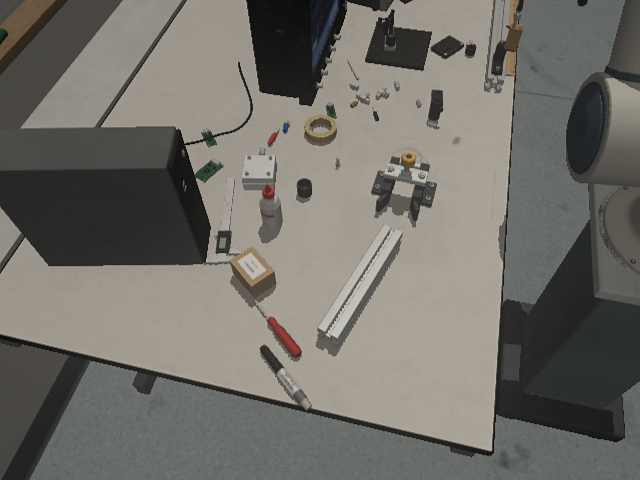

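The scene view shows the fixture near (300,185) and the profile running from (335,217) to (375,300). In the side view the fixture is at (405,180) and the profile runs from (392,232) to (328,335). The bottle (270,208), carton (253,272), screwdriver (285,335) and pen (285,375) are all on the left. Next I'll measure them.

```bash
python3 - <<'E'
from h import *
for n,box,fb in [("scene",(205,310,315,400),(150,220,262,335)),("side",(215,355,305,412),(140,222,365,445))]:
    f=np.load(n+"0.npz");W=f["W"];p=f["p"].astype(int)
    r=W[box[0]:box[1],box[2]:box[3]].reshape(-1,3)
    r=r[(r[:,2]>34)&(r[:,2]<46)]
    rect=cv2.minAreaRect(r[:,:2].astype(np.float32)); print(n,"prof",len(r),np.median(r[:,2]),rect, cv2.boxPoints(rect).round(1).tolist())
    q=W[fb[0]:fb[1],fb[2]:fb[3]]; c=p[fb[0]:fb[1],fb[2]:fb[3]]
    br=(c[...,0]>c[...,2]+70)&(q[...,2]>80)
    k=q[br];print("knob",len(k),np.nanmean(k,0),np.nanmin(k,0),np.nanmax(k,0)); t=k[k[:,2]>np.nanmax(k[:,2])-4];print(" top",len(t),t.mean(0),(t.min(0)+t.max(0))/2)
    for lo,hi in [(30,38),(42,50),(56,76)]:
        s=q[(q[...,2]>lo)&(q[...,2]<hi)]; 
        if len(s)>5: rr=cv2.minAreaRect(s[:,:2].astype(np.float32));print(lo,hi,len(s),np.median(s[:,2]),rr,cv2.boxPoints(rr).round(0).tolist())
    print("bench z",np.nanmedian(W[box[0]:box[1],box[2]:box[3]][...,2]))
E
```

```text
scene prof 1366 38.527809987343886 ((570.6587524414062, 255.58505249023438), (249.36172485351562, 42.53068542480469), 73.3387451171875) [[514.5, 142.1999969482422], [555.2999877929688, 130.0], [626.7999877929688, 368.8999938964844], [586.0, 381.1000061035156]]
knob 71 [532.69158191  18.37730745 107.62906755] [517.40854654   2.0505247  102.3287972 ] [544.95989253  31.65129428 111.22200123]
 top 43 [531.74513872  19.0146178  108.92422862] [531.84135331  18.88456055 109.24032928]
30 38 211 34.551019636345444 ((533.8240966796875, 52.150489807128906), (186.40936279296875, 83.10790252685547), 85.77164459228516) [[486.0, -38.0], [568.0, -44.0], [582.0, 142.0], [499.0, 148.0]]
42 50 200 44.713920444494946 ((535.000244140625, 52.02693557739258), (176.22454833984375, 80.7760009765625), 85.49459075927734) [[488.0, -33.0], [568.0, -39.0], [582.0, 137.0], [502.0, 143.0]]
56 76 363 62.51414804190038 ((531.6246337890625, 17.28564453125), (36.50899124145508, 84.36782836914062), 85.48941802978516) [[488.0, 2.0], [572.0, -4.0], [575.0, 32.0], [491.0, 39.0]]
bench z -0.4120019235105753
side prof 2297 3
[... 374 characters left out ...]
11.9575527 ]
 top 55 [531.31930947  17.5881288  109.76742639] [530.20322602  17.06270156 109.99934278]
30 38 187 35.0341253987838 ((533.4788818359375, 19.774078369140625), (125.68118286132812, 84.11807250976562), 87.02750396728516) [[488.0, -41.0], [572.0, -45.0], [579.0, 80.0], [495.0, 85.0]]
42 50 363 45.49243162281751 ((531.2842407226562, 10.002452850341797), (96.59388732910156, 79.93965911865234), 86.0716781616211) [[488.0, -35.0], [568.0, -41.0], [574.0, 55.0], [495.0, 61.0]]
56 76 588 63.50173172862419 ((531.633056640625, 16.536617279052734), (36.34434127807617, 84.0943832397461), 84.11382293701172) [[488.0, 3.0], [572.0, -6.0], [575.0, 30.0], [492.0, 39.0]]
bench z 0.42454370453005164
```

```bash
python3 - <<'E'
from h import *
W=np.load("side0.npz")["W"]
for n,b in dict(bottle=(180,235,255,285),carton=(245,300,228,278),driver=(300,360,255,305),pen=(340,412,257,315)).items():
    q=W[b[0]:b[1],b[2]:b[3]].reshape(-1,3);q=q[q[:,2]>8];print(n,q.min(0).round(),q.max(0).round())
E
```

```text
bottle [752.  56.   8.] [831. 169. 118.]
carton [724. 230.   8.] [835. 327.  49.]
driver [643. 329.   8.] [748. 431.  22.]
pen [604. 389.   8.] [712. 495.  22.]
```

>>> apply_moves --commands '[{"travel": [0.044, 0.045, 0.005], "twist": [0, 0, 6]}, {"travel": [0.044, 0.045, 0.005], "twist": [0, 0, 6]}, {"travel": [0.044, 0.045, 0], "twist": [0, 0, 6]}, {"travel": [0.044, 0.045, 0], "twist": [0, 0, 6]}, {"travel": [0.044, 0.045, 0], "twist": [0, 0, 6]}, {"travel": [0.044, 0.045, 0], "twist": [0, 0, 6]}, {"travel": [0.044, 0.045, 0], "twist": [0, 0, 6]}, {"travel": [0.044, 0.045, 0], "twist": [0, 0, 6]}, {"travel": [0.044, 0.045, 0], "twist": [0, 0, 6]}, {"travel": [0.044, 0.045, 0], "twist": [0, 0, 6]}]'

```text
invalid input
```

>>> apply_moves --commands '[{"travel": [0.044, 0.045, 0.005], "twist": [0, 0, 6], "gripper": 0.085}, {"travel": [0.044, 0.045, 0.005], "twist": [0, 0, 6], "gripper": 0.085}, {"travel": [0.044, 0.045, 0], "twist": [0, 0, 6], "gripper": 0.085}, {"travel": [0.044, 0.045, 0], "twist": [0, 0, 6], "gripper": 0.085}, {"travel": [0.044, 0.045, 0], "twist": [0, 0, 6], "gripper": 0.085}, {"travel": [0.044, 0.045, 0], "twist": [0, 0, 6], "gripper": 0.085}, {"travel": [0.044, 0.045, 0], "twist": [0, 0, 6], "gripper": 0.085}, {"travel": [0.044, 0.045, 0], "twist": [0, 0, 6], "gripper": 0.085}, {"travel": [0.044, 0.045, 0], "twist": [0, 0, 6], "gripper": 0.085}, {"travel": [0.044, 0.045, 0], "twist": [0, 0, 6], "gripper": 0.085}]'

```text
clock: 1.35
position: [578.3, -160.6, 211.9]
tcp_rot: [-3.141, 0.0, 1.278]
ft_force: [0.2, -1.4, 1.1]
opening: 84.9
grip_force: 0.0
```

>>> apply_moves --commands '[{"travel": [0, 0.045, 0.01], "twist": [0, 0, 0], "gripper": 0.085}, {"travel": [0, 0.05, 0.02], "twist": [0, 0, 0], "gripper": 0.085}, {"travel": [0, 0.05, 0.03], "twist": [0, 0, 0], "gripper": 0.085}, {"travel": [0, 0.05, 0.03], "twist": [0, 0, 0], "gripper": 0.085}, {"travel": [0, 0.05, 0], "twist": [0, 0, 0], "gripper": 0.085}, {"travel": [0, 0.05, 0], "twist": [0, 0, 0], "gripper": 0.085}, {"travel": [0, 0.02, 0], "twist": [0, 0, 0], "gripper": 0.085}, {"travel": [0, 0, 0], "twist": [0, 0, 0], "gripper": 0.085}, {"travel": [0, 0, 0], "twist": [0, 0, 0], "gripper": 0.085}, {"travel": [0, 0, 0], "twist": [0, 0, 0], "gripper": 0.085}]'

```text
clock: 2.6
position: [577.4, 151.4, 302.1]
tcp_rot: [-3.142, 0.0, 1.273]
ft_force: [0.5, -0.2, -1.1]
opening: 84.8
grip_force: 0.0
```

```bash
python3 - <<'E'
from h import *
d=grab("wrist"); save(d,"w1.png"); W=cloud(d);np.savez("w1.npz",W=W,p=d["pixels"]); print(get_obs()["position"],-np.array(d["R"]).T@d["t"],np.array(d["R"])[2])
print(np.nanmin(W.reshape(-1,3),0),np.nanmax(W.reshape(-1,3),0))
E
```

```text
[577.34833116 151.49803865 302.09727715] [599.5494325  223.3742669  473.75640521] [-0.08870591 -0.28388506 -0.95474632]
[-665.5799413  -865.38429987 -758.8151782 ] [927.5268993  706.08834353 420.91882798]
```

View pics/w1.png

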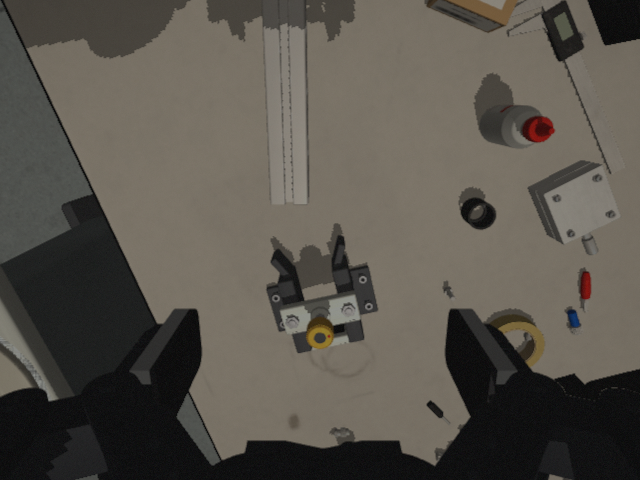

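The wrist view shows the fixture at (320,300), the knob at (320,333) and the profile's near end at (290,203).

```bash
python3 - <<'E'
from h import *
f=np.load("w1.npz");W=f["W"];p=f["p"].astype(int)
r=W[0:215,255:320].reshape(-1,3);r=r[(r[:,2]>35)&(r[:,2]<46)]
R=cv2.minAreaRect(r[:,:2].astype(np.float32));print("prof",np.median(r[:,2]),R,cv2.boxPoints(R).round(1).tolist())
q=W[220:355,255:385];c=p[220:355,255:385]
k=q[(c[...,0]>c[...,2]+70)&(q[...,2]>80)];t=k[k[:,2]>np.nanmax(k[:,2])-5]
print("knobtop",len(t),t.mean(0),(t.min(0)+t.max(0))/2,t.max(0)-t.min(0), cv2.minEnclosingCircle(t[:,:2].astype(np.float32)))
for lo,hi in [(5,28),(30,38),(42,49),(58,68)]:
    s=q[(q[...,2]>lo)&(q[...,2]<hi)];R=cv2.minAreaRect(s[:,:2].astype(np.float32));print(lo,hi,len(s),R,cv2.boxPoints(R).round(1).tolist())
    v,u=np.where((q[...,2]>lo)&(q[...,2]<hi))
# inner cheek faces: local coords
th=np.deg2rad(-4.3);o=np.array([531.2,17.5])
X=(q[...,:2]-o); lx=X[...,0]*np.cos(th)+X[...,1]*np.sin(th); ly=-X[...,0]*np.sin(th)+X[...,1]*np.cos(th)
for y0 in range(-50,68,6):
    m=(abs(ly-y0)<3)&(q[...,2]>31)&(q[...,2]<50);a=lx[m];L=a[a<0];Rr=a[a>0]
    if len(L) and len(Rr):print(y0,L.min().round(1),L.max().round(1),Rr.min().round(1),Rr.max().round(1))
E
```

```text
prof 39.911741448582035 ((561.887939453125, 228.64344787597656), (191.8087615966797, 40.21107864379883), 73.22279357910156) [[515.0, 142.60000610351562], [553.5, 131.0], [608.7999877929688, 314.70001220703125], [570.2999877929688, 326.29998779296875]]
knobtop 352 [531.95259744  15.91171799 109.40817605] [531.81110298  15.59241456 109.35957707] [24.68382662 25.30629855  4.77059357] ((531.352294921875, 15.271590232849121), 13.18086051940918)
5 28 1800 ((531.2461547851562, 20.703079223632812), (119.23387145996094, 125.93756103515625), 86.10785675048828) [[464.3999938964844, -34.5], [590.0, -43.099998474121094], [598.0999755859375, 75.9000015258789], [472.5, 84.5]]
30 38 608 ((534.2307739257812, 18.887161254882812), (125.72464752197266, 84.19488525390625), 89.0872802734375) [[491.1000061035156, -43.29999923706055], [575.2999877929688, -44.599998474121094], [577.2999877929688, 81.0999984741211], [493.1000061035156, 82.4000015258789]]
42 49 1387 ((530.6495361328125, 9.829383850097656), (92.06890869140625, 80.001220703125), 86.23090362548828) [[487.70001220703125, -33.5], [567.5, -38.70000076293945], [573.5999755859375, 53.099998474121094], [493.79998779296875, 58.400001525878906]]
58 68 1681 ((531.0696411132812, 15.54094123840332), (32.90355682373047, 83.92359924316406), 85.93074035644531) [[488.0, 2.0999999046325684], [571.7999877929688, -3.799999952316284], [574.0999755859375, 29.0], [490.3999938964844, 34.900001525878906]]
-50 -39.4 -21.6 3.3 40.3
-44 -39.5 -22.8 5.9 40.3
-38 -39.3 -24.6 22.5 40.2
-32 -39.7 -23.4 22.5 40.2
-26 -38.2 -23.1 22.4 39.8
10 -40.1 -21.8 22.0 39.8
16 -39.9 -22.0 21.9 39.8
22 -40.1 -21.9 21.9 39.8
28 -40.3 -22.3 21.8 39.7
34 -40.1 -22.2 21.7 39.7
40 -38.5 -22.9 22.8 39.0
46 -37.4 -26.7 26.8 36.9
52 -40.1 -30.0 29.1 38.9
58 -42.7 -33.0 31.5 41.6
64 -38.6 -35.4 35.1 40.7
```

>>> apply_moves --commands '[{"travel": [0.002, 0.047, -0.02], "twist": [0, 0, 0.3], "gripper": 0.085}, {"travel": [0.002, 0.047, -0.05], "twist": [0, 0, 0], "gripper": 0.085}, {"travel": [0, 0.048, -0.05], "twist": [0, 0, 0], "gripper": 0.085}, {"travel": [0, 0, -0.05], "twist": [0, 0, 0], "gripper": 0.085}, {"travel": [0, 0, -0.05], "twist": [0, 0, 0], "gripper": 0.085}, {"travel": [0, 0, -0.03], "twist": [0, 0, 0], "gripper": 0.085}, {"travel": [0, 0, -0.025], "twist": [0, 0, 0], "gripper": 0.085}, {"travel": [0, 0, -0.012], "twist": [0, 0, 0], "gripper": 0.085}, {"travel": [0, 0, -0.008], "twist": [0, 0, 0], "gripper": 0.085}, {"travel": [0, 0, 0], "twist": [0, 0, 0], "gripper": 0.085}]'

```text
clock: 3.9
position: [581.2, 285.6, 16.7]
tcp_rot: [3.141, -0.0, 1.279]
ft_force: [0.1, 0.3, 0.6]
opening: 84.8
grip_force: 0.0
```

>>> apply_moves --commands '[{"travel": [0, 0, 0], "twist": [0, 0, 0], "gripper": 0.06}, {"travel": [0, 0, 0], "twist": [0, 0, 0], "gripper": 0.05}, {"travel": [0, 0, 0], "twist": [0, 0, 0], "gripper": 0.044}, {"travel": [0, 0, 0], "twist": [0, 0, 0], "gripper": 0.038}, {"travel": [0, 0, 0], "twist": [0, 0, 0], "gripper": 0.03}, {"travel": [0, 0, 0], "twist": [0, 0, 0], "gripper": 0.03}, {"travel": [0, 0, 0], "twist": [0, 0, 0], "gripper": 0.03}, {"travel": [0, 0, 0], "twist": [0, 0, 0], "gripper": 0.03}, {"travel": [0, 0, 0], "twist": [0, 0, 0], "gripper": 0.03}, {"travel": [0, 0, 0], "twist": [0, 0, 0], "gripper": 0.03}]' --grip_force 30

```text
clock: 5.15
position: [581.0, 285.7, 16.5]
tcp_rot: [-3.142, -0.0, 1.279]
ft_force: [0.1, -0.1, -0.2]
opening: 30.3
grip_force: 0.0
```

```bash
python3 - <<'E'
from h import *
d=grab("side"); save(d,"s2.png"); d=grab("wrist"); save(d,"w2.png")
a=cv2.imread("pics/s2.png")[130:400,230:500];b=cv2.imread("pics/w2.png")
cv2.imwrite("pics/c2.png",np.hstack([cv2.resize(a,(400,400)),cv2.resize(b,(400,400))]))
print(get_obs())
E
```

```text
{'clock': 5.25, 'joint_pos': array([3.64784858e-01, 7.34015776e-01, 1.45491057e+00, 2.83613675e-05,
       9.52647436e-01, 6.56320201e-01]), 'joint_velocities': array([ 0.00110564,  0.0005336 , -0.00159998,  0.00090258,  0.00042413,
       -0.00160807]), 'tau': array([-3.97189688e-04, -9.80956078e+01, -2.77309728e+01,  4.63902529e-05,
        8.40213543e-04, -6.40604549e-05]), 'position': array([581.03710198, 285.69072779,  16.46957486]), 'tcp_rot': array([ 3.14159181e+00, -2.98248479e-05,  1.27924455e+00]), 'ft_force': array([ 0.106602 , -0.6879878, -0.3623087]), 'ft_torque': array([ 0.01179871,  0.01389072, -0.00030008]), 'grip_force': 0.0, 'opening': 29.96579545006735}
```

View pics/c2.png

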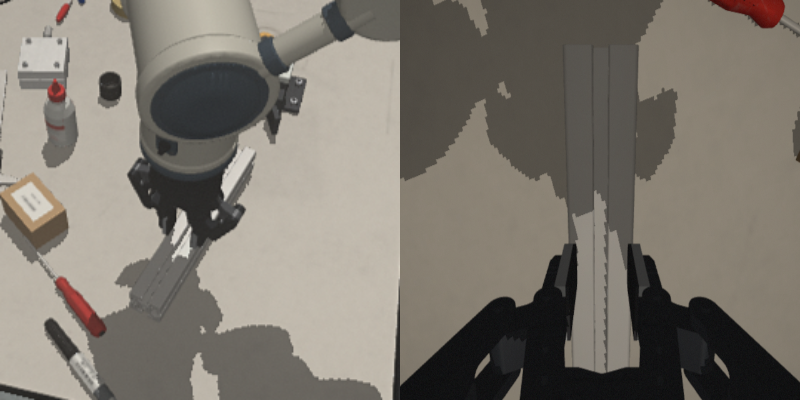

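The side crop shows the gripper straddling the profile. The wrist crop shows the pads beside the profile edges, at about (570,290) and (633,290). I'll use depth to check the height of the fingertips.

```bash
python3 - <<'E'
from h import *
d=grab("wrist");W=cloud(d);np.savez("w3.npz",W=W,p=d["pixels"])
o=get_obs()["position"][:2];y=1.279
ax=np.array([np.sin(y),-np.cos(y)]);al=np.array([np.cos(y),np.sin(y)])
X=W[...,:2]-o;a=X@ax;l=X@al
for r in range(280,440,12):
    print(r,' '.join(f"{c}:{a[r,c]:.0f},{l[r,c]:.0f},{W[r,c,2]:.0f}" for c in range(224,416,12)))
E
```

```text
280 224:-48,-7,-0 236:-42,-7,-0 248:-36,-6,0 260:-30,-6,0 272:-19,11,40 284:-15,11,41 296:-10,11,40 308:-6,11,40 320:-1,6,28 332:3,11,39 344:8,11,40 356:12,11,41 368:17,11,40 380:27,-7,-0 392:33,-6,0 404:39,-7,-0
292 224:-48,-13,0 236:-42,-13,0 248:-37,-13,0 260:-31,-13,0 272:-18,10,50 284:-15,6,40 296:nan,nan,nan 308:-6,5,39 320:-1,-0,27 332:3,6,41 344:8,6,40 356:12,6,41 368:16,11,50 380:20,11,50 392:34,-13,-1 404:39,-13,0
304 224:-49,-19,-0 236:-43,-19,0 248:-37,-19,-0 260:-21,11,61 272:-17,11,60 284:-15,1,40 296:-11,1,40 308:-6,1,41 320:-1,-6,27 332:3,0,39 344:8,1,40 356:13,1,40 368:15,10,58 380:19,11,61 392:34,-19,0 404:40,-20,-1
316 224:-49,-26,-0 236:-43,-26,-1 248:-25,7,61 260:-20,11,69 272:-16,11,69 284:-15,-4,40 296:-11,-4,40 308:-6,-4,41 320:-1,-12,26 332:3,-4,41 344:8,-4,40 356:13,-4,40 368:15,8,63 380:18,10,68 392:23,7,60 404:27,6,60
328 224:-50,-33,-1 236:-28,6,68 248:-24,6,67 260:-19,10,75 272:-15,11,75 284:-15,-10,40 296:-11,-10,40 308:-6,-9,40 320:-1,-16,28 332:3,-10,39 344:8,-9,41 356:13,-9,41 368:15,4,64 380:17,11,76 392:21,10,74 404:26,6,67
340 224:-50,-40,-0 236:-
[... 1322 characters left out ...]
7,17,115
412 224:-19,18,120 236:-17,17,119 248:-15,16,118 260:-13,17,119 272:-27,-83,0 284:-17,-49,40 296:-11,-49,40 308:-6,-50,39 320:-1,-60,28 332:4,-50,40 344:9,-49,40 356:14,-49,40 368:24,-83,0 380:30,-83,0 392:14,16,118 404:16,17,119
424 224:-19,17,122 236:-17,16,121 248:-14,17,122 260:-12,17,122 272:-28,-92,-1 284:-17,-55,40 296:-12,-56,40 308:-6,-55,41 320:-1,-66,28 332:4,-56,40 344:9,-55,40 356:14,-55,40 368:24,-91,-0 380:31,-91,0 392:13,16,121 404:16,16,121
436 224:-18,17,125 236:-16,17,125 248:-14,16,125 260:-12,16,125 272:-28,-99,0 284:-17,-63,39 296:-12,-62,40 308:-7,-61,41 320:-1,-74,27 332:4,-62,40 344:9,-62,40 356:14,-61,41 368:24,-99,0 380:31,-99,0 392:13,17,125 404:15,17,125
```

>>> apply_moves --commands '[{"travel": [0, 0, 0], "twist": [0, 0, 0], "gripper": 0.06}, {"travel": [0, 0, 0], "twist": [0, 0, 0], "gripper": 0.06}, {"travel": [0, 0, 0], "twist": [0, 0, 0], "gripper": 0.06}, {"travel": [0, 0, 0], "twist": [0, 0, 0], "gripper": 0.06}, {"travel": [0, 0, 0], "twist": [0, 0, 0], "gripper": 0.06}, {"travel": [0, 0, 0], "twist": [0, 0, 0], "gripper": 0.06}, {"travel": [0, 0, 0], "twist": [0, 0, 0], "gripper": 0.06}, {"travel": [0, 0, 0], "twist": [0, 0, 0], "gripper": 0.06}, {"travel": [0, 0, 0], "twist": [0, 0, 0], "gripper": 0.06}, {"travel": [0, 0, 0], "twist": [0, 0, 0], "gripper": 0.06}]'

```text
clock: 6.55
position: [581.1, 285.7, 16.5]
tcp_rot: [3.142, -0.0, 1.279]
ft_force: [-0.3, 0.0, 0.3]
opening: 60.0
grip_force: 0.0
```

```bash
python3 - <<'E'
from h import *
d=grab("wrist");save(d,"w4.png");W=cloud(d)
ob=get_obs();o=ob["position"][:2];y=1.279;print(ob["position"],ob["opening"],env.tcp_to_grasp)
ax=np.array([np.sin(y),-np.cos(y)]);al=np.array([np.cos(y),np.sin(y)])
X=W[...,:2]-o;a=X@ax;l=X@al;z=W[...,2]
for s in (-1,1):
    m=(abs(l)<14)&(a*s>22)&(a*s<50)&(z>3)
    print(s,m.sum(),np.percentile(z[m],[0,1,5,20]),np.percentile(a[m&(z<np.percentile(z[m],10))],[0,50,100]))
    for z0 in range(10,80,6):
        k=m&(abs(z-z0)<3)
        if k.sum()>3: print(z0,k.sum(),a[k].min().round(1),a[k].max().round(1),l[k].min().round(1),l[k].max().round(1))
cv2.imwrite("pics/w4c.png",cv2.resize(cv2.imread("pics/w4.png")[230:480,170:470],(720,600)))
E
```

```text
[581.01501291 285.69282762  16.47806525] 59.96519587358009 18.700000000000003
-1 9445 [49.82710224 54.22806715 59.86626517 74.27745898] [-44.02306015 -30.40246671 -29.79643555]
52 139 -37.1 -30.0 -10.8 10.5
58 423 -42.8 -29.8 -11.2 11.4
64 555 -44.3 -29.8 -11.5 11.4
70 637 -44.1 -29.8 -11.5 11.2
76 730 -43.9 -29.9 -11.5 11.2
1 9751 [49.76773438 54.05867073 59.9173606  74.51244935] [29.42185878 29.92818841 43.29586914]
52 138 29.5 36.2 -11.7 10.6
58 432 29.4 43.2 -11.7 11.2
64 566 29.5 43.6 -11.7 11.5
70 630 29.4 43.8 -11.8 11.3
76 720 29.4 43.6 -11.7 11.5
```

View pics/w4c.png

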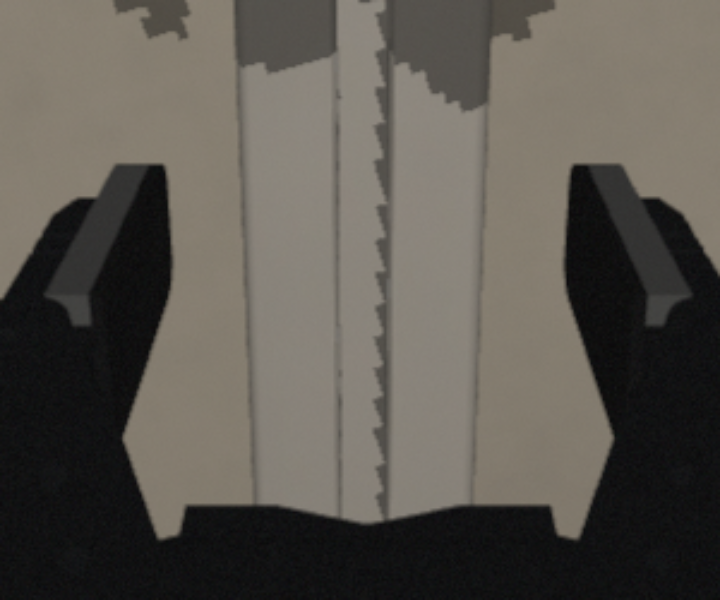

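The crop shows both fingertips well above the bench, with tips at z≈50 while the TCP reads 16.5. So the tips sit about 30 mm higher than the reported TCP. I'll go lower while watching the force.

>>> apply_moves --commands '[{"travel": [0, 0, -0.004], "twist": [0, 0, 0], "gripper": 0.06}, {"travel": [0, 0, -0.004], "twist": [0, 0, 0], "gripper": 0.06}, {"travel": [0, 0, -0.003], "twist": [0, 0, 0], "gripper": 0.06}, {"travel": [0, 0, -0.002], "twist": [0, 0, 0], "gripper": 0.06}, {"travel": [0, 0, -0.002], "twist": [0, 0, 0], "gripper": 0.06}, {"travel": [0, 0, -0.001], "twist": [0, 0, 0], "gripper": 0.06}, {"travel": [0, 0, 0], "twist": [0, 0, 0], "gripper": 0.06}, {"travel": [0, 0, 0], "twist": [0, 0, 0], "gripper": 0.06}, {"travel": [0, 0, 0], "twist": [0, 0, 0], "gripper": 0.06}, {"travel": [0, 0, 0], "twist": [0, 0, 0], "gripper": 0.06}]'

```text
clock: 7.85
position: [581.0, 285.7, 0.5]
tcp_rot: [3.142, -0.0, 1.279]
ft_force: [-0.3, -0.5, 0.7]
opening: 60.4
grip_force: 0.0
```

```bash
cat >> h.py <<'E'
def tips(lo=3):
    d=grab("wrist");W=cloud(d);ob=get_obs();o=ob["position"];y=ob["tcp_rot"][2]
    ax=np.array([np.sin(y),-np.cos(y)]);al=np.array([np.cos(y),np.sin(y)])
    X=W[...,:2]-o[:2];a=X@ax;l=X@al;z=W[...,2];r=[]
    for s in (-1,1):
        m=(abs(l)<14)&(a*s>ob["opening"]/2-2)&(a*s<50)&(z>lo);r.append(np.percentile(z[m],[0,1]).round(1))
    print("pos",o.round(1),"yaw",round(y,3),"op",round(ob["opening"],1),"tips",r,"F",ob["ft_force"].round(1),"T",ob["ft_torque"].round(2),"grip",ob["grip_force"])
    return d,W,a,l
E
python3 -c "
from h import *
d,W,a,l=tips(); print(np.nanmedian(W[:60,:200,2]), -np.array(d['R']).T@d['t'])"
```

```text
pos [5.810e+02 2.857e+02 5.000e-01] yaw 1.279 op 60.1 tips [array([34.5, 38.1]), array([33.9, 38. ])] F [ 0.3 -0.4  0.4] T [ 0.01 -0.03 -0.01] grip 0.0
0.11418261525399692 [602.74393417 357.80302489 172.24886917]
```

Confirmed: tips are at z≈34 with TCP z 0.5 and no contact force. I'll go down 20 mm more and grip.

>>> apply_moves --commands '[{"travel": [0.001, 0.003, -0.005], "twist": [0, 0, 0], "gripper": 0.06}, {"travel": [0.001, 0.003, -0.005], "twist": [0, 0, 0], "gripper": 0.06}, {"travel": [0, 0, -0.005], "twist": [0, 0, 0], "gripper": 0.06}, {"travel": [0, 0, -0.004], "twist": [0, 0, 0], "gripper": 0.06}, {"travel": [0, 0, -0.002], "twist": [0, 0, 0], "gripper": 0.06}, {"travel": [0, 0, 0], "twist": [0, 0, 0], "gripper": 0.05}, {"travel": [0, 0, 0], "twist": [0, 0, 0], "gripper": 0.044}, {"travel": [0, 0, 0], "twist": [0, 0, 0], "gripper": 0.04}, {"travel": [0, 0, 0], "twist": [0, 0, 0], "gripper": 0.036}, {"travel": [0, 0, 0], "twist": [0, 0, 0], "gripper": 0.036}]' --grip_force 25

```text
clock: 9.15
position: [582.9, 291.7, -20.3]
tcp_rot: [-3.141, -0.0, 1.279]
ft_force: [-3.8, 0.8, 5.7]
opening: 39.4
grip_force: 26.1
```

```bash
python3 -c "
from h import *
tips()"
```

```text
pos [582.9 291.7 -20.3] yaw 1.279 op 39.6 tips [array([14. , 21.7]), array([14.1, 21.6])] F [-3.6  0.7  5.5] T [ 0.04  0.56 -0.14] grip 26.0646253824234
```

>>> apply_moves --commands '[{"travel": [-0.004, -0.004, 0], "twist": [0, 0, 1.6], "gripper": 0.036}, {"travel": [-0.005, -0.005, 0], "twist": [0, 0, 1.6], "gripper": 0.036}, {"travel": [-0.005, -0.005, 0], "twist": [0, 0, 1.6], "gripper": 0.036}, {"travel": [-0.005, -0.005, 0], "twist": [0, 0, 1.6], "gripper": 0.036}, {"travel": [-0.005, -0.005, 0], "twist": [0, 0, 1.6], "gripper": 0.036}, {"travel": [-0.005, -0.005, 0], "twist": [0, 0, 1.6], "gripper": 0.036}, {"travel": [-0.004, -0.004, 0], "twist": [0, 0, 1.6], "gripper": 0.036}, {"travel": [-0.002, -0.003, 0], "twist": [0, 0, 1.56], "gripper": 0.036}, {"travel": [0, 0, 0], "twist": [0, 0, 0], "gripper": 0.036}, {"travel": [0, 0, 0], "twist": [0, 0, 0], "gripper": 0.036}]' --grip_force 40

```text
clock: 10.45
position: [547.7, 255.3, -20.2]
tcp_rot: [-3.142, 0.0, 1.503]
ft_force: [-0.4, 0.5, 9.2]
opening: 39.3
grip_force: 41.9
```

```bash
cat >> h.py <<'E'
O=np.array([531.1,15.7]);TH=np.deg2rad(-3.95)
def loc(X):
    d=np.asarray(X)[...,:2]-O; return np.stack([d[...,0]*np.cos(TH)+d[...,1]*np.sin(TH),-d[...,0]*np.sin(TH)+d[...,1]*np.cos(TH)],-1)
def prof(n,ylo,yhi):
    d=grab(n);W=cloud(d);L=loc(W);m=(W[...,2]>36)&(W[...,2]<44)&(abs(L[...,0])<45)&(L[...,1]>ylo)&(L[...,1]<yhi)
    P=L[m]
    for y0 in np.arange(ylo,yhi,10):
        k=P[abs(P[:,1]-y0)<5]
        if len(k)>12: print(n,int(y0),len(k),np.percentile(k[:,0],[1,99]).round(1),k[:,0].mean().round(1))
    print("yrange",np.percentile(P[:,1],[0,.3,99.7,100]).round(1))
    return d
E
python3 -c "
from h import *
tips(); print(loc(get_obs()['position']))
prof('wrist',68,350);d=prof('scene',68,350); save(d,'s5.png')"
```

```text
pos [547.8 255.3 -20.2] yaw 1.503 op 39.4 tips [array([12.8, 21.7]), array([12.3, 21.6])] F [-1.1  0.7  8.8] T [0.14 0.13 0.31] grip 41.91222846508026
[1.18336691e-01 2.40134683e+02]
wrist 208 697 [-19.8  19.2] -0.3
wrist 218 2521 [-19.6  19.1] -0.3
wrist 228 2736 [-19.9  19.5] -0.1
wrist 238 3024 [-20.   19.5] -0.2
wrist 248 4203 [-32.4  31.9] -0.3
wrist 258 3279 [-19.7  19.1] -0.2
wrist 268 3565 [-19.7  19.2] -0.3
wrist 278 3836 [-19.7  19.2] -0.3
wrist 288 4157 [-19.7  19.1] -0.2
wrist 298 4472 [-19.7  19.2] -0.2
wrist 308 4838 [-19.7  19.2] -0.3
wrist 318 5312 [-19.7  19.1] -0.3
wrist 328 807 [-19.5  19.1] 0.0
yrange [205.7 210.5 324.2 324.6]
scene 78 13 [-17.4  18.8] -0.8
scene 88 42 [-18.5  19.3] 1.0
scene 98 34 [-19.9  18.4] 1.0
scene 108 39 [-17.9  18.3] -0.7
scene 118 38 [-19.4  19.9] 2.6
scene 128 42 [-19.5  19.9] 0.5
scene 138 44 [-20.3  18.1] -0.7
scene 148 47 [-20.5  18.5] 0.4
scene 158 46 [-19.5  20.2] -0.7
scene 168 37 [-16.4  19.1] 4.3
scene 178 26 [-10.3  19.5] 6.7
scene 188 26 [-3.5 19.4] 11.2
scene 238 24 [-22.8   2.7] -14.7
scene 248 57 [-28.8  33.1] 0.5
scene 258 52 [-18.5  19.4] 0.3
scene 268 53 [-19.9  20. ] 0.2
scene 278 48 [-19.3  19.5] -0.2
scene 288 49 [-19.7  19.5] -0.4
scene 298 48 [-19.   19.9] -0.1
scene 308 57 [-20.9  19.7] 0.2
scene 318 51 [-19.4  18.7] 0.4
scene 328 16 [-17.8  17.2] -0.3
yrange [ 79.2  79.7 326.4 327. ]
```

>>> apply_moves --commands '[{"travel": [-0.0004, -0.006, 0], "twist": [0, 0, 0], "gripper": 0.036}, {"travel": [-0.0007, -0.01, 0], "twist": [0, 0, 0], "gripper": 0.036}, {"travel": [-0.0007, -0.01, 0], "twist": [0, 0, 0], "gripper": 0.036}, {"travel": [-0.0007, -0.01, 0], "twist": [0, 0, 0], "gripper": 0.036}, {"travel": [-0.0007, -0.01, 0], "twist": [0, 0, 0], "gripper": 0.036}, {"travel": [-0.0007, -0.01, 0], "twist": [0, 0, 0], "gripper": 0.036}, {"travel": [-0.0007, -0.01, 0], "twist": [0, 0, 0], "gripper": 0.036}, {"travel": [-0.0007, -0.01, 0], "twist": [0, 0, 0], "gripper": 0.036}, {"travel": [-0.0007, -0.01, 0], "twist": [0, 0, 0], "gripper": 0.036}, {"travel": [-0.0003, -0.005, 0], "twist": [0, 0, 0], "gripper": 0.036}]' --grip_force 25

```text
clock: 11.85
position: [541.6, 164.4, -20.2]
tcp_rot: [3.141, -0.0, 1.503]
ft_force: [-0.2, 7.6, 7.1]
opening: 39.5
grip_force: 41.7
```

```bash
python3 -c "
from h import *
tips(); print(loc(get_obs()['position']))
prof('wrist',198,250)"
```

```text
pos [541.5 164.  -20.2] yaw 1.503 op 39.4 tips [array([12.1, 21.5]), array([12.6, 21.5])] F [ 0.3 -0.1  8.6] T [-0.12  0.16 -0.02] grip 41.82580590248108
[  0.16710093 148.62840717]
wrist 198 2148 [-19.6  19.4] -0.1
wrist 208 4521 [-19.5  19.3] -0.1
wrist 218 4955 [-19.5  19.4] -0.1
wrist 228 5253 [-19.5  19.4] -0.1
yrange [198.  198.1 232.8 233. ]
```

>>> apply_moves --commands '[{"travel": [-0.0003, -0.004, 0], "twist": [0, 0, 0], "gripper": 0.036}, {"travel": [-0.0003, -0.004, 0], "twist": [0, 0, 0], "gripper": 0.036}, {"travel": [-0.0003, -0.004, 0], "twist": [0, 0, 0], "gripper": 0.036}, {"travel": [-0.0003, -0.004, 0], "twist": [0, 0, 0], "gripper": 0.036}, {"travel": [-0.0003, -0.004, 0], "twist": [0, 0, 0], "gripper": 0.036}, {"travel": [-0.0002, -0.003, 0], "twist": [0, 0, 0], "gripper": 0.036}, {"travel": [-0.0001, -0.002, 0], "twist": [0, 0, 0], "gripper": 0.036}, {"travel": [-0.0001, -0.001, 0], "twist": [0, 0, 0], "gripper": 0.036}, {"travel": [0, -0.001, 0], "twist": [0, 0, 0], "gripper": 0.036}, {"travel": [0, 0, 0], "twist": [0, 0, 0], "gripper": 0.036}]'

```text
clock: 13.2
position: [539.6, 137.7, -20.2]
tcp_rot: [3.141, -0.0, 1.503]
ft_force: [0.4, 6.0, 8.7]
opening: 39.3
grip_force: 41.8
```

>>> apply_moves --commands '[{"travel": [0, -0.0003, 0], "twist": [0, 0, 0], "gripper": 0.036}, {"travel": [0, -0.0003, 0], "twist": [0, 0, 0], "gripper": 0.036}, {"travel": [0, -0.0003, 0], "twist": [0, 0, 0], "gripper": 0.036}, {"travel": [0, -0.0003, 0], "twist": [0, 0, 0], "gripper": 0.036}, {"travel": [0, -0.0003, 0], "twist": [0, 0, 0], "gripper": 0.036}, {"travel": [0, -0.0003, 0], "twist": [0, 0, 0], "gripper": 0.036}, {"travel": [0, -0.0003, 0], "twist": [0, 0, 0], "gripper": 0.036}, {"travel": [0, 0, 0], "twist": [0, 0, 0], "gripper": 0.036}, {"travel": [0, 0, 0], "twist": [0, 0, 0], "gripper": 0.036}, {"travel": [0, 0, 0], "twist": [0, 0, 0], "gripper": 0.036}]' --grip_force 22

```text
clock: 14.45
position: [539.6, 135.7, -20.2]
tcp_rot: [3.141, -0.0, 1.503]
ft_force: [0.6, 6.7, 8.3]
opening: 39.1
grip_force: 41.8
```

```bash
python3 -c "
from h import *
tips(); print(loc(get_obs()['position']))
prof('wrist',160,250)"
```

```text
pos [539.6 135.7 -20.2] yaw 1.503 op 39.3 tips [array([12.3, 21.5]), array([12.9, 21.4])] F [0.1 6.7 8.2] T [ 1.05  0.08 -0.06] grip 41.82660162448883
[  0.1678957  120.33000354]
wrist 160 1974 [-19.5  19.3] -0.2
wrist 170 4223 [-19.5  19.4] -0.1
wrist 180 4534 [-19.5  19.4] -0.1
wrist 190 4957 [-19.5  19.4] 0.0
wrist 200 5133 [-19.5  19.4] -0.1
yrange [160.  160.2 204.6 204.7]
```

>>> apply_moves --commands '[{"travel": [0, -0.0003, 0], "twist": [0, 0, 0], "gripper": 0.036}, {"travel": [0, -0.0003, 0], "twist": [0, 0, 0], "gripper": 0.036}, {"travel": [0, -0.0003, 0], "twist": [0, 0, 0], "gripper": 0.036}, {"travel": [0, -0.0003, 0], "twist": [0, 0, 0], "gripper": 0.036}, {"travel": [0, -0.0003, 0], "twist": [0, 0, 0], "gripper": 0.036}, {"travel": [0, 0, 0], "twist": [0, 0, 0], "gripper": 0.036}, {"travel": [0, 0, 0], "twist": [0, 0, 0], "gripper": 0.036}, {"travel": [0, 0, 0], "twist": [0, 0, 0], "gripper": 0.036}, {"travel": [0, 0, 0], "twist": [0, 0, 0], "gripper": 0.036}, {"travel": [0, 0, 0], "twist": [0, 0, 0], "gripper": 0.036}]'

```text
clock: 15.8
position: [539.6, 134.3, -20.2]
tcp_rot: [3.141, -0.0, 1.503]
ft_force: [-0.4, 7.1, 8.4]
opening: 39.2
grip_force: 41.8
```

>>> apply_moves --commands '[{"travel": [0, -0.0003, 0], "twist": [0, 0, 0], "gripper": 0.036}, {"travel": [0, -0.0002, 0], "twist": [0, 0, 0], "gripper": 0.036}, {"travel": [0, -0.0002, 0], "twist": [0, 0, 0], "gripper": 0.036}, {"travel": [0, -0.0002, 0], "twist": [0, 0, 0], "gripper": 0.036}, {"travel": [0, -0.0001, 0], "twist": [0, 0, 0], "gripper": 0.036}, {"travel": [0, 0, 0], "twist": [0, 0, 0], "gripper": 0.036}, {"travel": [0, 0, 0], "twist": [0, 0, 0], "gripper": 0.036}, {"travel": [0, 0, 0], "twist": [0, 0, 0], "gripper": 0.036}, {"travel": [0, 0, 0], "twist": [0, 0, 0], "gripper": 0.036}, {"travel": [0, 0, 0], "twist": [0, 0, 0], "gripper": 0.036}]'

```text
clock: 17.05
position: [539.5, 133.3, -20.2]
tcp_rot: [3.141, -0.0, 1.503]
ft_force: [0.2, 7.4, 7.2]
opening: 39.4
grip_force: 41.8
```

>>> apply_moves --commands '[{"travel": [0, -0.0003, 0], "twist": [0, 0, 0], "gripper": 0.036}, {"travel": [0, -0.0002, 0], "twist": [0, 0, 0], "gripper": 0.036}, {"travel": [0, -0.0002, 0], "twist": [0, 0, 0], "gripper": 0.036}, {"travel": [0, -0.0002, 0], "twist": [0, 0, 0], "gripper": 0.036}, {"travel": [0, -0.0001, 0], "twist": [0, 0, 0], "gripper": 0.036}, {"travel": [0, 0, 0], "twist": [0, 0, 0], "gripper": 0.036}, {"travel": [0, 0, 0], "twist": [0, 0, 0], "gripper": 0.036}, {"travel": [0, 0, 0], "twist": [0, 0, 0], "gripper": 0.036}, {"travel": [0, 0, 0], "twist": [0, 0, 0], "gripper": 0.036}, {"travel": [0, 0, 0], "twist": [0, 0, 0], "gripper": 0.036}]'

```text
clock: 18.3
position: [539.6, 132.4, -20.2]
tcp_rot: [3.141, -0.001, 1.503]
ft_force: [0.4, 9.6, 7.2]
opening: 39.1
grip_force: 41.9
```

>>> apply_moves --commands '[{"travel": [0, -0.0002, 0], "twist": [0, 0, 0], "gripper": 0.036}, {"travel": [0, -0.0002, 0], "twist": [0, 0, 0], "gripper": 0.036}, {"travel": [0, -0.0002, 0], "twist": [0, 0, 0], "gripper": 0.036}, {"travel": [0, -0.0001, 0], "twist": [0, 0, 0], "gripper": 0.036}, {"travel": [0, 0, 0], "twist": [0, 0, 0], "gripper": 0.036}, {"travel": [0, 0, 0], "twist": [0, 0, 0], "gripper": 0.036}, {"travel": [0, 0, 0], "twist": [0, 0, 0], "gripper": 0.036}, {"travel": [0, 0, 0], "twist": [0, 0, 0], "gripper": 0.036}, {"travel": [0, 0, 0], "twist": [0, 0, 0], "gripper": 0.036}, {"travel": [0, 0, 0], "twist": [0, 0, 0], "gripper": 0.036}]'

```text
clock: 19.55
position: [539.5, 132.3, -20.2]
tcp_rot: [3.141, -0.001, 1.503]
ft_force: [0.6, 16.7, 7.2]
opening: 39.3
grip_force: 41.8
```

```bash
python3 -c "
from h import *
tips(); print(loc(get_obs()['position']))
prof('wrist',170,250)"
```

```text
pos [539.6 132.3 -20.2] yaw 1.503 op 39.4 tips [array([13.1, 21.5]), array([12.1, 21.6])] F [ 0.6 16.   7.6] T [ 2.47  0.21 -0.07] grip 41.77982211112976
[  0.43476359 116.93982984]
wrist 170 2202 [-19.3  19.6] 0.1
wrist 180 4641 [-19.3  19.6] 0.2
wrist 190 5062 [-19.3  19.6] 0.2
wrist 200 3394 [-19.2  19.6] 0.2
yrange [170.  170.1 201.1 201.3]
```

The profile is on the stop: 16 N, advance halted, x about 0. I'll release it and go to the screw, winding joint 6 back for the clockwise turn.

>>> apply_moves --commands '[{"travel": [0, 0, 0], "twist": [0, 0, 0], "gripper": 0.06}, {"travel": [0, 0, 0], "twist": [0, 0, 0], "gripper": 0.06}, {"travel": [0, 0, 0], "twist": [0, 0, 0], "gripper": 0.06}, {"travel": [0, 0, 0], "twist": [0, 0, 0], "gripper": 0.06}, {"travel": [0, 0, 0.02], "twist": [0, 0, 0], "gripper": 0.06}, {"travel": [0, 0, 0.03], "twist": [0, 0, 0], "gripper": 0.06}, {"travel": [0, 0, 0.04], "twist": [0, 0, 0], "gripper": 0.06}, {"travel": [0, 0, 0.04], "twist": [0, 0, 0], "gripper": 0.06}, {"travel": [0, 0, 0.04], "twist": [0, 0, 5], "gripper": 0.06}, {"travel": [0, 0, 0.03], "twist": [0, 0, 10], "gripper": 0.06}]'

```text
clock: 20.9
position: [540.0, 131.3, 181.2]
tcp_rot: [3.14, 0.0, 1.768]
ft_force: [-0.6, -0.8, -0.1]
opening: 60.1
grip_force: 0.0
```

>>> apply_moves --commands '[{"travel": [0, -0.01, 0], "twist": [0, 0, 10.4], "gripper": 0.06}, {"travel": [-0.001, -0.012, 0], "twist": [0, 0, 10.4], "gripper": 0.06}, {"travel": [-0.001, -0.012, 0], "twist": [0, 0, 10.4], "gripper": 0.06}, {"travel": [-0.001, -0.012, 0], "twist": [0, 0, 10.4], "gripper": 0.06}, {"travel": [-0.001, -0.012, 0], "twist": [0, 0, 10.4], "gripper": 0.06}, {"travel": [-0.001, -0.012, 0], "twist": [0, 0, 10.4], "gripper": 0.06}, {"travel": [-0.001, -0.012, 0], "twist": [0, 0, 10.4], "gripper": 0.06}, {"travel": [-0.001, -0.012, 0], "twist": [0, 0, 10.4], "gripper": 0.06}, {"travel": [-0.001, -0.012, 0], "twist": [0, 0, 10.4], "gripper": 0.06}, {"travel": [0, -0.01, 0], "twist": [0, 0, 10.4], "gripper": 0.06}]'

```text
clock: 22.15
position: [531.6, 14.9, 179.4]
tcp_rot: [3.142, -0.0, -2.698]
ft_force: [-0.1, -0.3, 0.7]
opening: 60.3
grip_force: 0.0
```

```bash
python3 -c "
from h import *
o=get_obs();print(o['position'],o['tcp_rot'],o['joint_pos'])
prof('scene',60,250)"
```

```text
[531.56933348  14.86552569 179.39777321] [ 3.14153190e+00 -3.14230609e-04 -2.69838502e+00] [-8.42820509e-02  3.88761694e-01  1.60425592e+00 -1.15839932e-04
  1.14887714e+00 -2.09823855e+00]
scene 60 20 [-29.4  31.3] 0.2
scene 70 42 [-27.   19.9] 2.0
scene 80 36 [-19.4  18.9] 0.6
scene 90 39 [-19.   18.3] 0.1
scene 100 41 [-19.2  19.5] -1.2
scene 110 41 [-20.   20.7] 0.4
scene 120 46 [-19.6  19.3] -0.9
scene 130 41 [-19.9  20.2] 1.2
scene 140 46 [-18.2  20.2] 0.2
scene 150 38 [-18.7  19.8] -0.6
scene 160 42 [-19.3  19.1] 0.1
scene 170 47 [-19.1  20.4] 1.6
scene 180 47 [-19.7  20. ] 1.4
scene 190 46 [-19.2  20. ] 0.8
scene 200 43 [-18.5  20. ] 0.2
yrange [ 60.5  61.  202.7 203. ]
```

>>> apply_moves --commands '[{"travel": [0, 0, 0], "twist": [0, 0, 8], "gripper": 0.06}, {"travel": [0, 0, -0.01], "twist": [0, 0, 10], "gripper": 0.06}, {"travel": [0, 0, -0.02], "twist": [0, 0, 10], "gripper": 0.06}, {"travel": [0, 0, -0.02], "twist": [0, 0, 8], "gripper": 0.06}, {"travel": [0, 0, -0.02], "twist": [0, 0, 4], "gripper": 0.06}, {"travel": [0, 0, 0], "twist": [0, 0, 0], "gripper": 0.06}, {"travel": [0, 0, 0], "twist": [0, 0, 0], "gripper": 0.06}, {"travel": [0, 0, 0], "twist": [0, 0, 0], "gripper": 0.06}, {"travel": [0, 0, 0], "twist": [0, 0, 0], "gripper": 0.06}, {"travel": [0, 0, 0], "twist": [0, 0, 0], "gripper": 0.06}]'

```text
clock: 23.45
position: [532.0, 15.4, 109.8]
tcp_rot: [-3.141, 0.0, -2.007]
ft_force: [0.6, -0.5, 0.9]
opening: 59.9
grip_force: 0.0
```

```bash
python3 - <<'E'
from h import *
d,W,a,l=tips(100);print(get_obs()["joint_pos"]);save(d,"w6.png")
c=d["pixels"].astype(int);m=(c[...,0]>c[...,2]+60)&(W[...,2]>85)&(W[...,2]<125)&(abs(a)<25)&(abs(l)<30)
k=W[m];t=k[k[:,2]>np.percentile(k[:,2],99)-4];print(len(k),len(t),t.mean(0),(t.max(0)+t.min(0))/2,t.max(0)-t.min(0),cv2.minEnclosingCircle(t[:,:2].astype(np.float32)))
E
```

```text
pos [531.9  15.4 109.7] yaw -2.006 op 60.2 tips [array([143.1, 147.2]), array([143.8, 147.3])] F [ 0.5 -1.5  0.1] T [-0.01 -0.01  0.01] grip 0.0
[-8.33480540e-02  4.79257435e-01  1.68263435e+00 -2.77457791e-05
  9.79401888e-01 -2.78926100e+00]
2220 2038 [531.20601864  13.39225181 109.17993815] [531.59956408  14.48743672 109.18003511] [26.71131756 27.41242212  4.8702866 ] ((531.6190795898438, 14.531793594360352), 13.780122756958008)
```

View pics/w6.png

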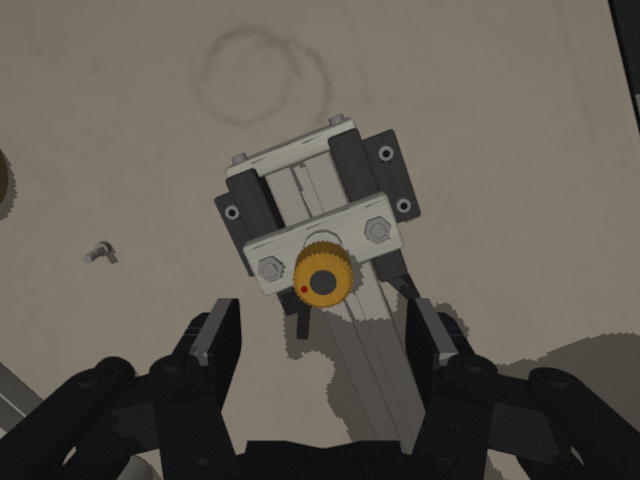

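The knob is centred between the fingers, with its top at (323,278), and the profile end reaches the stop plate. I'll descend and grip the head.

>>> apply_moves --commands '[{"travel": [-0.0005, 0, -0.015], "twist": [0, 0, 0], "gripper": 0.06}, {"travel": [0, 0, -0.02], "twist": [0, 0, 0], "gripper": 0.06}, {"travel": [0, 0, -0.01], "twist": [0, 0, 0], "gripper": 0.06}, {"travel": [0, 0, -0.006], "twist": [0, 0, 0], "gripper": 0.045}, {"travel": [0, 0, 0], "twist": [0, 0, 0], "gripper": 0.035}, {"travel": [0, 0, 0], "twist": [0, 0, 0], "gripper": 0.03}, {"travel": [0, 0, 0], "twist": [0, 0, 0], "gripper": 0.026}, {"travel": [0, 0, 0], "twist": [0, 0, 0], "gripper": 0.022}, {"travel": [0, 0, 0], "twist": [0, 0, 0], "gripper": 0.022}, {"travel": [0, 0, 0], "twist": [0, 0, 0], "gripper": 0.022}]' --grip_force 50

```text
clock: 24.75
position: [532.0, 15.3, 59.2]
tcp_rot: [-3.14, 0.001, -2.006]
ft_force: [0.1, -0.9, 6.3]
opening: 24.0
grip_force: 48.7
```

```bash
python3 -c "
from h import *
tips(60)"
```

```text
pos [532.1  15.3  59.2] yaw -2.006 op 24.0 tips [array([60. , 62.1]), array([60.4, 62.7])] F [-0.4 -0.6  6. ] T [-0.11 -0.02 -0.02] grip 48.664847903419286
```

>>> apply_moves --commands '[{"travel": [0, 0, -0.0002], "twist": [0, 0, -7], "gripper": 0.022}, {"travel": [0, 0, -0.0002], "twist": [0, 0, -7], "gripper": 0.022}, {"travel": [0, 0, -0.0002], "twist": [0, 0, -7], "gripper": 0.022}, {"travel": [0, 0, -0.0002], "twist": [0, 0, -7], "gripper": 0.022}, {"travel": [0, 0, -0.0002], "twist": [0, 0, -7], "gripper": 0.022}, {"travel": [0, 0, -0.0002], "twist": [0, 0, -7], "gripper": 0.022}, {"travel": [0, 0, -0.0002], "twist": [0, 0, -7], "gripper": 0.022}, {"travel": [0, 0, -0.0002], "twist": [0, 0, -7], "gripper": 0.022}, {"travel": [0, 0, -0.0002], "twist": [0, 0, -7], "gripper": 0.022}, {"travel": [0, 0, -0.0002], "twist": [0, 0, -7], "gripper": 0.022}]'

```text
clock: 26.05
position: [532.0, 15.3, 57.2]
tcp_rot: [-3.142, 0.002, 3.051]
ft_force: [-0.4, -1.1, 8.5]
opening: 24.2
grip_force: 48.8
```

```bash
cat > t.py <<'E'
from h import *
o=get_obs();print(o["position"].round(2),"yaw",round(o["tcp_rot"][2],3),"j6",o["joint_pos"][5].round(3),"F",o["ft_force"].round(1),"T",o["ft_torque"].round(3),"tau6",o["tau"][5].round(3),"op",o["opening"],o["grip_force"])
E
python3 t.py
```

```text
[532.04  15.3   57.22] yaw 3.051 j6 -1.564 F [-0.4 -1.1  8.5] T [-0.056  0.004  0.136] tau6 -3.136 op 24.18123110135719 48.78000499913469
```

>>> apply_moves --commands '[{"travel": [0, 0, -0.0001], "twist": [0, 0, -3], "gripper": 0.022}, {"travel": [0, 0, -0.0001], "twist": [0, 0, -3], "gripper": 0.022}, {"travel": [0, 0, -0.0001], "twist": [0, 0, -3], "gripper": 0.022}, {"travel": [0, 0, -0.0001], "twist": [0, 0, -3], "gripper": 0.022}, {"travel": [0, 0, -0.0001], "twist": [0, 0, -3], "gripper": 0.022}, {"travel": [0, 0, -0.0001], "twist": [0, 0, -3], "gripper": 0.022}, {"travel": [0, 0, -0.0001], "twist": [0, 0, -3], "gripper": 0.022}, {"travel": [0, 0, -0.0001], "twist": [0, 0, -3], "gripper": 0.022}, {"travel": [0, 0, 0], "twist": [0, 0, -3], "gripper": 0.022}, {"travel": [0, 0, 0], "twist": [0, 0, -3], "gripper": 0.022}]'

```text
clock: 27.3
position: [532.0, 15.3, 56.4]
tcp_rot: [3.141, 0.001, 2.53]
ft_force: [0.7, -0.1, 6.3]
opening: 24.2
grip_force: 48.7
```

```bash
python3 t.py
```

```text
[532.    15.32  56.41] yaw 2.53 j6 -1.043 F [ 0.7 -0.1  6.3] T [-0.047 -0.008  0.08 ] tau6 -1.292 op 24.17109549897263 48.657915440853685
```

>>> apply_moves --commands '[{"travel": [0, 0, -0.0001], "twist": [0, 0, -3], "gripper": 0.022}, {"travel": [0, 0, -0.0001], "twist": [0, 0, -3], "gripper": 0.022}, {"travel": [0, 0, -0.0001], "twist": [0, 0, -3], "gripper": 0.022}, {"travel": [0, 0, -0.0001], "twist": [0, 0, -3], "gripper": 0.022}, {"travel": [0, 0, -0.0001], "twist": [0, 0, -3], "gripper": 0.022}, {"travel": [0, 0, -0.0001], "twist": [0, 0, -3], "gripper": 0.022}, {"travel": [0, 0, -0.0001], "twist": [0, 0, -3], "gripper": 0.022}, {"travel": [0, 0, -0.0001], "twist": [0, 0, -3], "gripper": 0.022}, {"travel": [0, 0, 0], "twist": [0, 0, -3], "gripper": 0.022}, {"travel": [0, 0, 0], "twist": [0, 0, -3], "gripper": 0.022}]'

```text
clock: 28.55
position: [532.0, 15.3, 55.6]
tcp_rot: [3.14, 0.001, 2.006]
ft_force: [0.6, 0.6, 6.1]
opening: 23.9
grip_force: 48.7
```

```bash
python3 t.py
```

```text
[532.05  15.33  55.62] yaw 2.006 j6 -0.519 F [0.6 0.6 6.1] T [-0.047 -0.106  0.097] tau6 -1.262 op 23.91436250998091 48.6776050273329
```

>>> apply_moves --commands '[{"travel": [0, 0, -0.0001], "twist": [0, 0, -3], "gripper": 0.022}, {"travel": [0, 0, -0.0001], "twist": [0, 0, -3], "gripper": 0.022}, {"travel": [0, 0, -0.0001], "twist": [0, 0, -3], "gripper": 0.022}, {"travel": [0, 0, -0.0001], "twist": [0, 0, -3], "gripper": 0.022}, {"travel": [0, 0, -0.0001], "twist": [0, 0, -3], "gripper": 0.022}, {"travel": [0, 0, -0.0001], "twist": [0, 0, -3], "gripper": 0.022}, {"travel": [0, 0, -0.0001], "twist": [0, 0, -3], "gripper": 0.022}, {"travel": [0, 0, -0.0001], "twist": [0, 0, -3], "gripper": 0.022}, {"travel": [0, 0, 0], "twist": [0, 0, -3], "gripper": 0.022}, {"travel": [0, 0, 0], "twist": [0, 0, -3], "gripper": 0.022}]'

```text
clock: 29.8
position: [532.2, 15.3, 55.0]
tcp_rot: [3.14, 0.0, 1.483]
ft_force: [-1.2, 0.0, 11.1]
opening: 24.2
grip_force: 49.1
```

```bash
python3 t.py
```

```text
[532.15  15.35  55.03] yaw 1.483 j6 0.004 F [-1.2  0.  11.1] T [-0.028  0.079  0.36 ] tau6 -1.044 op 24.18743060674017 49.1286315000616
```

```bash
python3 -c "
from h import *
for i in range(6):
    grab('wrist');o=get_obs();print(o['ft_torque'].round(3),o['ft_force'].round(1),o['tcp_rot'][2].round(4),o['position'].round(2))"
```

```text
[0.079 0.058 0.318] [-0.  -0.4 11.9] 1.4801 [532.13  15.32  55.01]
[0.066 0.132 0.249] [-1.   0.6 11.3] 1.4832 [532.2   15.36  55.06]
[0.086 0.134 0.263] [-1.3  0.9 12.6] 1.4843 [532.17  15.31  55.03]
[0.108 0.104 0.27 ] [-0.7  0.5 11.1] 1.4846 [532.15  15.32  55.01]
[0.121 0.153 0.174] [ 0.   0.3 11.5] 1.4847 [532.19  15.34  55.03]
[0.078 0.123 0.199] [-0.6  0.4 11.4] 1.4848 [532.18  15.32  55.03]
```

The rise over free turning (about 0.10 N m) is clear, at about 0.2, so I'll stop here. Next I'll release and move up.

>>> apply_moves --commands '[{"travel": [0, 0, 0], "twist": [0, 0, 0], "gripper": 0.03}, {"travel": [0, 0, 0], "twist": [0, 0, 0], "gripper": 0.04}, {"travel": [0, 0, 0], "twist": [0, 0, 0], "gripper": 0.05}, {"travel": [0, 0, 0], "twist": [0, 0, 0], "gripper": 0.06}, {"travel": [0, 0, 0], "twist": [0, 0, 0], "gripper": 0.06}, {"travel": [0, 0, 0.015], "twist": [0, 0, 0], "gripper": 0.06}, {"travel": [0, 0, 0.03], "twist": [0, 0, 0], "gripper": 0.06}, {"travel": [0, 0, 0.03], "twist": [0, 0, 0], "gripper": 0.06}, {"travel": [0, 0, 0.03], "twist": [0, 0, 0], "gripper": 0.06}, {"travel": [0, 0, 0], "twist": [0, 0, 0], "gripper": 0.06}]'

```text
clock: 31.35
position: [532.7, 15.3, 162.0]
tcp_rot: [3.137, -0.0, 1.485]
ft_force: [-0.1, -1.3, -0.3]
opening: 59.9
grip_force: 0.0
```

```bash
python3 t.py; python3 - <<'E'
from h import *
d=grab("wrist");save(d,"w7.png");W=cloud(d);c=d["pixels"].astype(int)
L=loc(W)
m=(c[...,0]>c[...,2]+60)&(W[...,2]>80)&(W[...,2]<125)&(np.linalg.norm(L,axis=-1)<25)
k=W[m];z=np.percentile(k[:,2],95);t=k[k[:,2]>z-4];print(len(t),np.median(t[:,2]))
r=(c[...,0]>110)&(c[...,1]<50)&(c[...,2]<50)&m;print("red",r.sum(),W[r].mean(0),"knob",t.mean(0))
prof('wrist',60,260)
E
```

```text
[532.74  15.3  162.05] yaw 1.485 j6 0.003 F [-0.1 -1.3 -0.3] T [ 0.011  0.05  -0.035] tau6 -0.0 op 59.90476231009059 0.0
1243 105.00006017523714
red 12 [523.15855278  11.53478429 105.15906153] knob [531.67069008  15.9055647  104.96515676]
wrist 60 409 [-39.6  39.7] -0.4
wrist 70 755 [-20.   19.2] -0.4
wrist 80 770 [-20.2  19.2] -0.4
wrist 90 786 [-20.   19.2] -0.6
wrist 100 839 [-20.1  19.1] -0.4
wrist 110 850 [-20.2  19.2] -0.5
wrist 120 874 [-19.9  19.2] -0.4
wrist 130 900 [-20.1  19.1] -0.6
wrist 140 47 [-19.9  18.9] -4.6
yrange [ 60.   60.2 135.4 135.9]
```

View pics/w7.png

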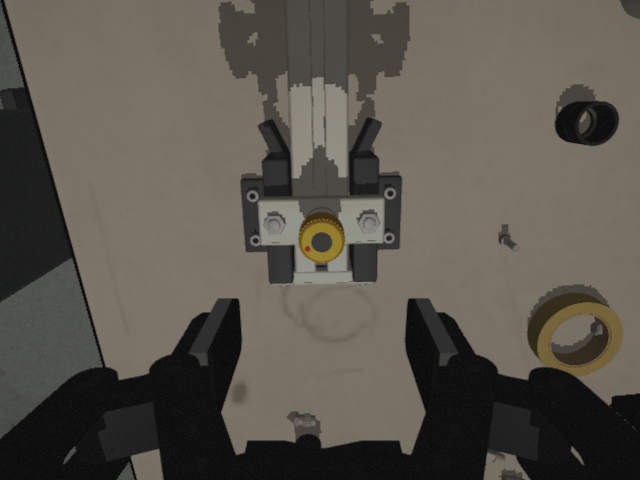

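The wrist view shows the knob at (322,241) with its red dot at (307,248), turned about 150° and sunk 4.3 mm. The profile is still straight in the throat and the gripper is clear of everything, so I'll hand in.

```bash
python3 -c "
from h import *
print(workorder.finish_job())"
```

```text
the job is handed in; nothing more can be done
None
```

The job is handed in, but it returned no verdict: the profile rests on the end stop (16 N contact), the thumbscrew is turned until its torque was about 0.2 N m above free turning, the gripper is clear, and the bystanders were not touched.

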